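# One stroke of the tissue grinder: rinse, press home, draw the pestle partway and hold

## Robot

A 6-joint arm with a two-finger parallel gripper is mounted at the origin on the work surface. World frame = base frame: x ahead of the robot, y to its left, z up, the work surface at z = 0. Lengths are in m, angles in rad, forces in N, time in s.
With the tool pointing down it reaches from about 0.25 to 0.775 m from the base axis. Payload 4 kg.
Tool frame: the origin (TCP) lies at the very end of the fingers, on their centre line; the grasp point (between the pads) lies 19 mm behind it; z points along the fingers, y is the line along which they close (so a half turn about z gives the same grasp; the last joint's range is limited). The gripper opens to 94 mm and grips with 3 to 60 N. Pads are 16 mm wide; open, the fingers measure 119 mm over their backs; the gripper's body (75 mm by 177 mm) begins 78 mm behind the grasp point.
Start: joints at [-1.382, 0.087, 1.371, -0, 1.684, -0.103], TCP at [0.158, -0.527, 0.206] pointing down, gripper open.
Joint ranges: [-3.1, 3.1], [-0.76, 2.03], [0.27, 2.55], [-1.08, 4.22], [0.17, 2.65], [-2.57, 2.57]. Speed limits (rad/s): [2.79, 2.79, 3.14, 3.14, 3.14, 3.14].

## Interface

Orientations are given as [roll, pitch, yaw] about the fixed x, y, z axes, in that order (R = Rz(yaw) Ry(pitch) Rx(roll)).
In Python, from workcell import env gives the robot as it stands. The module is installed in compiled form; this text tells all that it offers.
- The arm moves only by the tool jog_arm, never from a script. Its argument "commands" is a list of rows, each a list of 7 numbers: the shift along the tool's x, y, z in mm, then the turn, a rotation vector about the tool's x, y, z in rad, then the finger opening in mm, from 0 to 94. A call has 1 to 8 rows; each row shifts and turns the commanded pose from where the row before left it, along the tool's axes as they then stand; what a row does not reach is not made up. A row lasts 1/12 s, in which the tool goes at most 41.7 mm and 7.16 degrees, less where a joint would pass 70% of its speed; a pose out of reach is approached as far as the arm can. A call with a gripper value outside its range is refused whole. The fingers move at their own pace and stop on an object; the grip force is fixed at half the most. Time passes only in rows, so rows that do not move let the fingers close. It gives the time, the measured TCP pose, the force, the opening and the grip force at its end, in the units of the state.
- env.state(): the state, without advancing time (a new reading comes with each control period).
- env.get_image(name): name is "scene" or "top" or "wrist"; returns (picture, depth): 400x640x3 uint8, red, green, blue; 400x640 float32, m along the optical axis (not along the pixel's ray), 0 where there is no reading.
- env.calibration(name): a dict with "vertical_fov" (degrees; the focal length in pixels is half the picture's height over the tangent of half this angle, whatever the lens; pixels are square), "cx", "cy" (the principal point, pixels), "camera_from_world" (4x4, takes a point from world to camera coordinates). Camera axes: x right, y up, looking along -z (the intrinsics and any distortion apply to the point x, -y, -z); pixel columns grow to the right and rows downward; lengths in m; the calibration is good to about 2 mm. A picture is of the moment at which its call begins: read the wrist's pose just before it. calibration takes no time and is no camera call; for the wrist camera it gives the pose at the moment of the call.
- env.sign_off(): hands the job in; it is judged then, once.
Trained networks look in the newest picture that a camera, given by its name, has taken for a name from the list of things; names that differ only in an ending like _2 or _b are one class to them, and where a whole thing is asked for, a point or a joint stands for the part that bears it (a point fixed in the world has none). Each returns a list of dicts, best first, with "confidence" (0 to 1); they miss things now and then, are a little off and sometimes report something else, mostly with a low value. They report only what shows in the picture. A call takes as long as a camera call. They do not tell look-alikes from the thing itself.
- env.silhouettes(camera, query): "mask" (400x640 bool, what is visible of it) and "extent" ([left, top, right, bottom] as shares, 0 to 1, of the picture: columns of its width, rows of its height, round what is visible of it).
- env.landmark_of(camera, query): "point" ([row, column] as shares, 0 to 1, of the picture: columns of its width, rows of its height: a listed point, or the origin of a listed thing).
The state is a dict: "time": time; "joint_positions": joint angles; "joint_velocities": joint speeds; "effort": joint torques, N m; "tcp_pos": TCP position; "eef_rot": TCP orientation; "wrist_force": force on the tool from outside, world axes, zero at the start; "moment": the same for the moment, N m; "finger_gap": opening from 0.0 (shut) to 1.0 (fully open); "grip_force": force on a finger pad.
Only numpy, scipy, OpenCV 4.12 (cv2) and the standard library are available. Lean on these libraries where they do the work, as an engineer would, in place of code of your own. Each camera call takes 0.05 s, during which the arm holds its last target. There are 200 camera calls.

## Task

Take the pestle of the tissue grinder (white head, steel rod, blue handle) out of the tube block, dip its white head wholly below the rim of the glass beaker for a moment, then press it gently down the grinder's glass tube to the bottom. Draw it straight back up until the lower end of the white head stands about 1 cm above the upper edge of the red band on the tube, and finish while holding it still there, hanging free and in line with the tube. Leave the beaker standing and the capped tubes, the culture dish and the amber bottle where they are.

Things in the scene. Friction and masses are not known exactly. Their poses are not given: they have to be found in the camera images.
- pestle: Loose pestle, 75 g, 190 mm long, upright, head down in any of the tube block's three holes. Origin: centre of the head's flat lower end; z up the rod. White head: 18 mm diameter, 0 to 25 mm, lower edge chamfered to 11 mm diameter over 4.5 mm. Steel rod: 8 mm diameter, 25 to 125 mm. Blue handle to grip: smooth cylinder, 16 mm diameter, 125 to 190 mm.
- mortar: The grinder's glass tube, upright in a fixed 70 x 70 x 30 mm aluminium block. Origin: centre of the block's underside on the bench, on the tube's axis; z up. Straight bore, 19.5 mm diameter, from its flat floor 15 mm above the origin up to 108 mm; from there it flares to 34 mm inner diameter at the open mouth, 130 mm above the origin. Glass 2.3 mm thick.
- band: Red marker band round the glass tube, 26 mm outer diameter, 8 mm high, fixed; its height on the tube differs from start to start. Origin: on the tube's axis at the level of the band's LOWER edge; its upper edge is 8 mm higher.
- rack: Dark blue tube block, 60 x 160 x 50 mm, fixed on the bench. Origin: centre of its underside; its long side is its own y. Three round holes, 19.5 mm in diameter and 40 mm deep (hole floors 10 mm above the bench), at own y = -50, 0 and +50 mm.
- beaker: Empty glass rinse beaker, loose, 120 g, standing on the bench: 62 mm outer diameter (67 at the lip), 3 mm wall, 85 mm high, inner floor 4 mm up. Origin: centre of its underside.
- tube_a: Capped culture tube with a yellow cap, loose, standing in the tube block: 17 mm diameter (cap 19), 101 mm long, top about 111 mm above the bench. Origin: centre of its lower end. Not to be disturbed.
- tube_b: Capped culture tube with a white cap, otherwise like tube_a. Not to be disturbed.
- dish: Closed culture dish, loose, 92 mm diameter, 16 mm high. Origin: centre of its underside. Not to be disturbed.
- bottle: Small amber reagent bottle, loose, 46 mm diameter, 95 mm high. Origin: centre of its underside. Not to be disturbed.
Not all that is in view belongs to the job. There is more than one size of the pestle; the job needs the larger.

How it is judged:
By the outcome, as a careful person would: the job done as asked, in the order asked, and still so for the second after the job is handed in, while the arm keeps its last pose, push and grip.
It also fails if it takes over 58 s, if anything falls off the work surface, if the arm or the gripper's body presses on something with over 40 N, if the wrist force passes 120 N, or if a joint passes its speed limit or range.

## Working session

There is one attempt and no reset: what is moved stays moved. The work goes in short steps, Python scripts to look and compute and a tool call to move; the robot and the scene stay as the last step left them, time stands still between calls to the robot, and variables do not carry over. Pictures are saved under pics/ and viewed, at most 10 in all, crops included, and the job is handed in when it is done.

Besides the shell and the picture viewer there is one more tool, called after ">>>" as name([rows], argument=value, ...), one row to a line, values as JSON. jog_arm: Moves the arm, as the interface text tells. Its arguments: {"type":"object","properties":{"commands":{"type":"array","items":{"type":"array","items":{"type":"number"}}}},"required":["commands"]}

```bash
mkdir -p pics; cat > h.py <<'E'
import numpy as np, cv2
from workcell import env
def cal(n):
    c=env.calibration(n); f=200/np.tan(np.radians(c["vertical_fov"])/2)
    return f,c["cx"],c["cy"],np.array(c["camera_from_world"]),c
def ray(n,u,v):
    f,cx,cy,T,_=cal(n); d=np.array([(u-cx)/f,-(v-cy)/f,-1.0]); R=T[:3,:3]
    return -R.T@T[:3,3], R.T@d
def atz(n,u,v,z):
    o,d=ray(n,u,v); return o+d*(z-o[2])/d[2]
def pt(n,u,v,depth):
    o,d=ray(n,u,v); return o+d*depth
def proj(n,p):
    f,cx,cy,T,_=cal(n); q=T[:3,:3]@np.array(p)+T[:3,3]
    return cx+f*q[0]/-q[2], cy+f*q[1]/q[2]
def save(img,name): cv2.imwrite("pics/"+name,cv2.cvtColor(img,cv2.COLOR_RGB2BGR))
E
python3 - <<'E'
from h import *
np.set_printoptions(precision=3,suppress=True)
print(env.state())
for n in ["scene","top"]:
    im,d=env.get_image(n); save(im,n+"0.png"); np.save(n+"d.npy",d); np.save(n+"i.npy",im)
    c=cal(n); print(n,c)
    for q in ["pestle","mortar","band","rack","beaker","tube_a","dish","bottle"]:
        for s in env.landmark_of(n,q)[:3]:
            r,cc=s["point"]; print(q,round(s["confidence"],2),round(cc*640),round(r*400),atz(n,cc*640,r*400,0.0))
E
```

```text
{'time': 0.0, 'joint_positions': array([-1.382,  0.088,  1.372, -0.   ,  1.684, -0.103]), 'joint_velocities': array([ 0.001, -0.003, -0.002, -0.002,  0.   ,  0.   ]), 'effort': array([ -0.001, -34.019, -30.243,   0.072,   0.033,  -0.   ]), 'tcp_pos': array([ 0.158, -0.526,  0.204]), 'eef_rot': array([-3.139, -0.   ,  0.292]), 'wrist_force': array([ 0.975,  0.651, -0.546]), 'moment': array([ 0.017,  0.002, -0.027]), 'grip_force': 0.0, 'finger_gap': 0.9995576700410217}
scene (np.float64(382.32329879472024), 311.6127582600124, 199.7139670489707, array([[ 0.524,  0.851, -0.01 , -0.3  ],
       [-0.668,  0.418,  0.616,  0.369],
       [ 0.529, -0.317,  0.788, -1.14 ],
       [ 0.   ,  0.   ,  0.   ,  1.   ]]), {'vertical_fov': 55.229704504544074, 'cx': 311.6127582600124, 'cy': 199.7139670489707, 'camera_from_world': array([[ 0.524,  0.851, -0.01 , -0.3  ],
       [-0.668,  0.418,  0.616,  0.369],
       [ 0.529, -0.317,  0.788, -1.14 ],
       [ 0.   ,  0.   ,  0.   ,  1.   ]])})
mortar 0.95 375 157 [0.526 0.207 0.   ]
band 0.68 376 157 [0.528 0.209 0.   ]
band 0.6 377 144 [0.493 0.24  0.
[... 603 characters left out ...]
: 200.67026638543442, 'camera_from_world': array([[ 0.202, -0.979, -0.004, -0.103],
       [ 0.959,  0.197,  0.204, -0.548],
       [-0.199, -0.045,  0.979, -0.724],
       [ 0.   ,  0.   ,  0.   ,  1.   ]])})
pestle 0.79 445 245 [ 0.521 -0.262  0.   ]
pestle 0.69 454 282 [ 0.444 -0.291  0.   ]
pestle 0.4 317 150 [0.682 0.066 0.   ]
mortar 0.82 240 200 [0.53  0.215 0.   ]
band 0.42 241 197 [0.535 0.216 0.   ]
rack 0.68 428 233 [ 0.541 -0.22   0.   ]
beaker 0.55 314 223 [0.51  0.037 0.   ]
tube_a 0.71 409 217 [ 0.568 -0.172  0.   ]
tube_a 0.56 244 203 [0.525 0.205 0.   ]
tube_a 0.47 431 228 [ 0.554 -0.225  0.   ]
dish 0.64 370 153 [ 0.7   -0.058  0.   ]
bottle 0.97 319 151 [0.682 0.062 0.   ]
```

View pics/scene0.png

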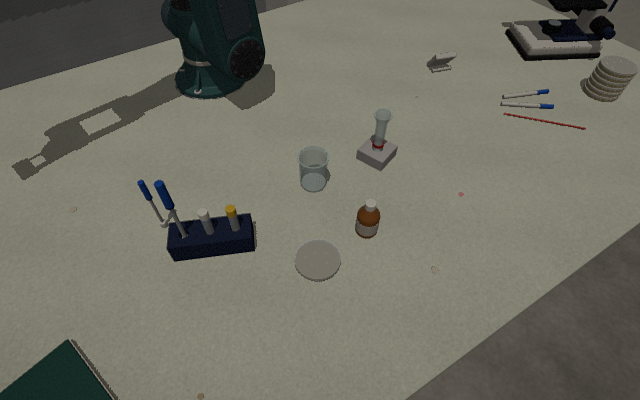

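View pics/top0.png

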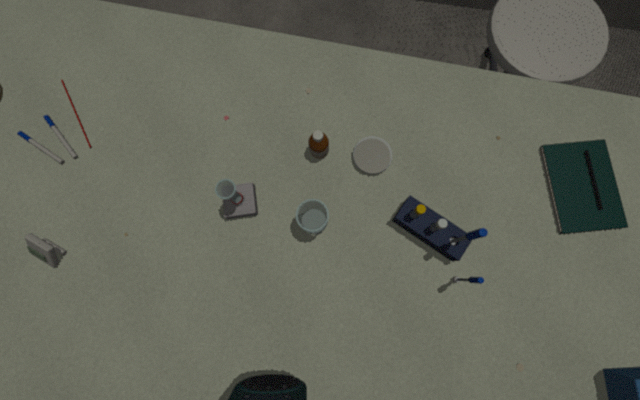

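The tall, blue-handled candidates are two. A is in the tube block: scene handle (163,195), top handle (480,232). B is in a separate small stand: scene handle (143,187), top handle (477,280). A stands in the block and looks thicker and larger. I'll check this in one crop and measure the blue handles with depth.

```bash
python3 - <<'E'
from h import *
np.set_printoptions(precision=4,suppress=True)
S=np.load("scenei.npy"); save(cv2.resize(S[165:275,120:270],None,fx=5,fy=5,interpolation=cv2.INTER_CUBIC),"crop1.png")
for n in ["scene","top"]:
    im=np.load(n+"i.npy").astype(int); d=np.load(n+"d.npy")
    m=((im[...,2]>im[...,0]+40)&(im[...,2]>im[...,1]+25)&(d>0)).astype(np.uint8)
    k,l,st,ce=cv2.connectedComponentsWithStats(m)
    for i in range(1,k):
        if st[i,4]<15: continue
        vs,us=np.where(l==i); P=np.array([pt(n,u,v,d[v,u]) for u,v in zip(us,vs)])
        print(n,st[i],ce[i],"med",np.median(P,0),"lo",np.percentile(P,3,axis=0),"hi",np.percentile(P,97,axis=0))
        c=P.mean(0); w=np.linalg.svd(P-c)[2][0]; print("   axis",w*np.sign(w[2]))
E
```

```text
scene [538  89  11   5  37] [542.8649  91.1081] med [0.5779 0.7536 0.0081] lo [0.5717 0.7411 0.0029] hi [0.584  0.7686 0.0116]
   axis [0.3598 0.933  0.0049]
scene [541 104  13   4  47] [546.5957 105.6596] med [0.6254 0.7094 0.0083] lo [0.6155 0.6982 0.0033] hi [0.6349 0.7234 0.0106]
   axis [0.6196 0.7849 0.0041]
scene [137 180  14  20 102] [143.5588 188.8431] med [ 0.456  -0.2926  0.1277] lo [ 0.4501 -0.2969  0.1006] hi [ 0.4581 -0.2881  0.1436]
   axis [-0.071   0.0266  0.9971]
scene [154 180  19  28 218] [162.5826 193.1927] med [ 0.5343 -0.2654  0.1789] lo [ 0.5259 -0.2711  0.1425] hi [ 0.5363 -0.2592  0.1996]
   axis [-0.0668  0.0277  0.9974]
top [ 44 116  10  10  45] [ 48.3778 120.3111] med [0.624  0.7105 0.0103] lo [0.6141 0.6986 0.0078] hi [0.6333 0.7243 0.0125]
   axis [-0.5824 -0.81    0.0686]
top [ 18 132  12   8  43] [ 23.3256 135.3023] med [0.5756 0.7548 0.0107] lo [0.5694 0.7423 0.0078] hi [0.5826 0.7701 0.0135]
   axis [-0.3468 -0.9378  0.0181]
top [478 229   9   7  52] [482.3462 232.0385] med [ 0.5272 -0.2633  0.1997] lo [ 0.5219 -0.2696  0.1977] hi [ 0.5329 -0.2575  0.2016]
   axis [ 0.3767 -0.9246  0.057 ]
top [477 277   7   6  29] [480.069  279.7586] med [ 0.4514 -0.2906  0.144 ] lo [ 0.4471 -0.2955  0.1412] hi [ 0.455  -0.2863  0.1459]
   axis [ 0.122  -0.9921  0.0289]
```

View pics/crop1.png

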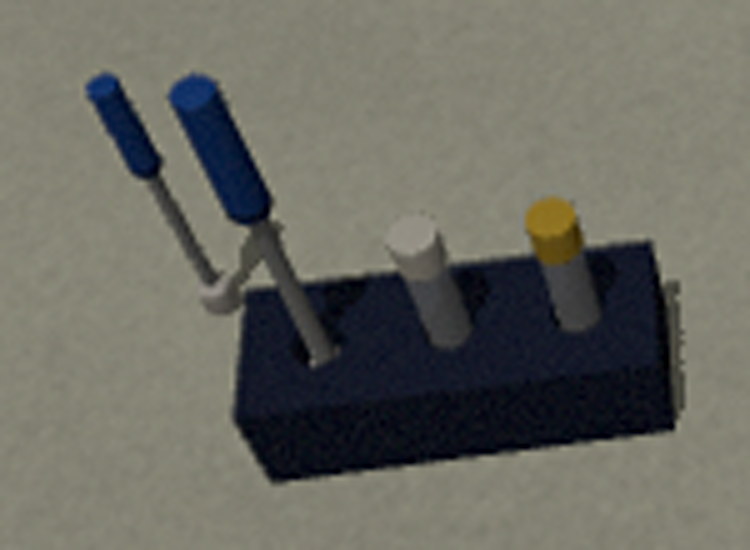

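The crop confirms candidate A. It is the larger pestle: its top is at z≈0.200 (190 mm plus the 10 mm hole floor), and it stands in the block beside the white- and yellow-capped tubes. B is thinner, with its top at 0.144, in its own holder, so it is the decoy. The current tool yaw keeps the fingers clear of B.

```bash
cat >> h.py <<'E'
from scipy.spatial.transform import Rotation as Ro
def rel(target,yaw=None):
    s=env.state(); R=Ro.from_euler('xyz',s["eef_rot"])
    d=R.inv().apply(np.array(target)-s["tcp_pos"])*1000
    y=s["eef_rot"][2] if yaw is None else yaw
    r=(R.inv()*Ro.from_euler('xyz',[np.pi,0,y])).as_rotvec()
    print("t",round(s["time"],2),"tcp",s["tcp_pos"].round(4),"rot",s["eef_rot"].round(3),"F",s["wrist_force"].round(2),"| tool mm",d.round(1),"rotvec",r.round(4))
E
python3 - <<'E'
from h import *
rel([.5275,-.2635,.27])
E
```

```text
t 0.9 tcp [ 0.1582 -0.5268  0.2055] rot [3.141 0.    0.292] F [-0.93  1.09 -0.09] | tool mm [ 429.4 -145.9  -64.5] rotvec [0.0001 0.     0.    ]
```

>>> jog_arm([
  [28,-9.5,-8,0,0,0,94],
  [28,-9.5,-8,0,0,0,94],
  [28,-9.5,-8,0,0,0,94],
  [28,-9.5,-8,0,0,0,94],
  [28,-9.5,-8,0,0,0,94],
  [28,-9.5,-8,0,0,0,94],
  [28,-9.5,-8,0,0,0,94],
  [28,-9.5,-8,0,0,0,94],
])

```text
time: 1.57
tcp_pos: [0.3519, -0.3885, 0.2701]
eef_rot: [3.141, -0.0, 0.292]
wrist_force: [0.4, -0.6, 0.9]
finger_gap: 1.001
grip_force: 0.0
```

>>> jog_arm([
  [28,-9.5,0,0,0,0,70],
  [28,-9.5,0,0,0,0,70],
  [28,-9.5,0,0,0,0,70],
  [28,-9.5,0,0,0,0,70],
  [28,-9.5,0,0,0,0,70],
  [28,-9.5,0,0,0,0,70],
  [28,-9.5,0,0,0,0,70],
  [0,0,0,0,0,0,70],
])

```text
time: 2.23
tcp_pos: [0.5228, -0.266, 0.2687]
eef_rot: [-3.14, -0.002, 0.298]
wrist_force: [-1.3, -0.1, -0.3]
finger_gap: 0.75
grip_force: 0.0
```

```bash
python3 - <<'E'
from h import *
np.set_printoptions(precision=4,suppress=True)
rel([.5275,-.2635,.27])
n="wrist"; im,d=env.get_image(n); print(cal(n)[:4])
b=im.astype(int); m=((b[...,2]>b[...,0]+40)&(b[...,2]>b[...,1]+25)&(d>0)).astype(np.uint8)
k,l,st,ce=cv2.connectedComponentsWithStats(m)
for i in range(1,k):
    if st[i,4]<40: continue
    vs,us=np.where(l==i); P=np.array([pt(n,u,v,d[v,u]) for u,v in zip(us,vs)])
    print(st[i],ce[i],"med",np.median(P,0)); T=P[P[:,2]>P[:,2].max()-.005]
    print("  top",T.mean(0),(T.min(0)+T.max(0))/2,len(T),T.max(0)-T.min(0))
save(im,"w1.png")
E
```

```text
t 2.23 tcp [ 0.5228 -0.266   0.2687] rot [-3.14  -0.002  0.298] F [-1.3  -0.06 -0.35] | tool mm [ 5.3 -1.  -1.3] rotvec [-0.0019 -0.0016  0.    ]
(np.float64(280.6798642985121), 324.1695258200511, 196.47878867138834, array([[ 0.2912, -0.9567, -0.0005, -0.4075],
       [ 0.9205,  0.2803, -0.2724, -0.3583],
       [ 0.2607,  0.0788,  0.9622, -0.5667],
       [ 0.    ,  0.    ,  0.    ,  1.    ]]))
[318 193  14   7  60] [324.45   195.4167] med [ 0.5302 -0.2651  0.1994]
  top [ 0.53   -0.2651  0.1993] [ 0.5293 -0.2654  0.1989] 60 [0.0073 0.0114 0.0032]
[324 250   9   7  55] [328.0545 252.7636] med [ 0.4484 -0.2944  0.144 ]
  top [ 0.4486 -0.2944  0.1439] [ 0.4492 -0.2944  0.1439] 55 [0.0099 0.0101 0.0032]
```

View pics/w1.png

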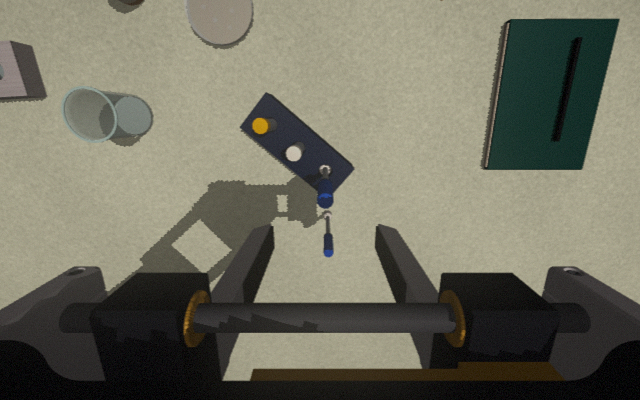

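Handle A is at (325,199) in the wrist picture, centred between the fingers. B is nearer at (328,245), and the caps are at (261,126) and (294,153). Descending to grasp.

>>> jog_arm([
  [6,0,20,0.002,0.002,0,60],
  [0,0,22,0,0,0,60],
  [0,0,22,0,0,0,60],
  [0,0,22,0,0,0,60],
  [0,0,20,0,0,0,60],
  [0,0,10,0,0,0,60],
  [0,0,0,0,0,0,40],
  [0,0,0,0,0,0,30],
])

```text
time: 2.95
tcp_pos: [0.5248, -0.2681, 0.1537]
eef_rot: [-3.14, -0.002, 0.291]
wrist_force: [-0.3, -0.4, -0.6]
finger_gap: 0.529
grip_force: 0.0
```

>>> jog_arm([
  [0,0,0,0,0,0,8],
  [0,0,0,0,0,0,8],
  [0,0,0,0,0,0,8],
  [0,0,0,0,0,0,8],
  [0,0,0,0,0,0,8],
  [0,0,0,0,0,0,8],
])

```text
time: 3.45
tcp_pos: [0.5255, -0.2673, 0.1541]
eef_rot: [-3.14, -0.003, 0.292]
wrist_force: [-0.4, 0.8, 2.0]
finger_gap: 0.166
grip_force: 30.0
```

>>> jog_arm([
  [0,0,-8,0,0,0,8],
  [0,0,-15,0,0,0,8],
  [0,0,-18,0,0,0,8],
  [0,0,-20,0,0,0,8],
  [0,0,-20,0,0,0,8],
  [0,0,-20,0,0,0,8],
  [0,0,-20,0,0,0,8],
  [0,0,-15,0,0,0,8],
])

```text
time: 4.12
tcp_pos: [0.5253, -0.268, 0.2919]
eef_rot: [-3.142, -0.003, 0.292]
wrist_force: [0.0, -0.3, -1.0]
finger_gap: 0.165
grip_force: 30.0
```

```bash
python3 - <<'E'
from h import *
np.set_printoptions(precision=4,suppress=True)
rel([.52,.04,.29])
for n in ["scene","top"]:
    im,d=env.get_image(n); save(im,n+"1.png"); np.save(n+"1i.npy",im);np.save(n+"1d.npy",d)
    print(n,"predicted tcp,tip px",proj(n,env.state()["tcp_pos"]),proj(n,env.state()["tcp_pos"]-[0,0,.143]))
    for q in ["beaker","mortar","band"]:
      for s in env.silhouettes(n,q)[:2]:
        m=s["mask"]; vs,us=np.where(m); 
        P=np.array([pt(n,u,v,d[v,u]) for u,v in zip(us,vs) if d[v,u]>0])
        print(n,q,round(s["confidence"],2),len(us),us.min(),us.max(),vs.min(),vs.max(),"lo",np.percentile(P,2,axis=0),"hi",np.percentile(P,98,axis=0))
      for s in env.landmark_of(n,q)[:1]:
        r,c=s["point"]; print("   lm",round(s["confidence"],2),c*640,r*400,atz(n,c*640,r*400,0),atz(n,c*640,r*400,0.05))
a=np.load("scene1i.npy"); 
E
```

```text
t 4.12 tcp [ 0.5253 -0.268   0.2919] rot [-3.142 -0.003  0.292] F [ 0.02 -0.27 -0.97] | tool mm [  83.5 -296.5    2.2] rotvec [-0.0001 -0.0033  0.    ]
scene predicted tcp,tip px (np.float64(132.57253015956144), np.float64(138.5705602493983)) (np.float64(164.04498569122043), np.float64(200.2704811800776))
scene beaker 0.98 1202 297 327 145 191 lo [0.4859 0.0072 0.0046] hi [0.5468 0.0669 0.0849]
   lm 0.84 314.81600000000003 184.08 [0.5229 0.0384 0.    ] [0.5591 0.016  0.05  ]
scene mortar 0.96 1271 356 396 108 169 lo [0.4953 0.1696 0.0013] hi [0.5657 0.2465 0.1296]
   lm 0.61 379.58399999999995 142.0 [0.4918 0.2493 0.    ] [0.5303 0.2112 0.05  ]
top predicted tcp,tip px (np.float64(509.38016166612954), np.float64(227.15381509684465)) (np.float64(472.40981433564673), np.float64(237.399764169343))
top beaker 0.84 944 296 328 198 233 lo [ 0.4856  0.0083 -0.0002] hi [0.5564 0.0702 0.0869]
top beaker 0.44 1225 352 391 136 173 lo [ 0.6515 -0.1034  0.0008] hi [ 0.7349 -0.0196  0.0188]
   lm 0.79 313.216 223.60000000000002 [0.5094 0.0384 0.    ] [0.5028 0.0345 0.05  ]
top mortar 0.6 1280 215 257 179 218 lo [0.4866 0.1723 0.0044] hi [0.5622 0.2378 0.1312]
   lm 0.61 238.912 198.8 [0.5313 0.2186 0.    ] [0.5234 0.2038 0.05  ]
   lm 0.52 239.808 196.4 [0.5372 0.218  0.    ] [0.529  0.2032 0.05  ]
```

View pics/scene1.png

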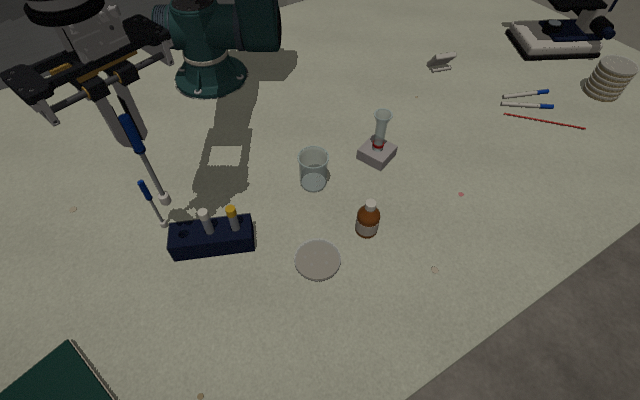

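>>> jog_arm([
  [5,-18,0,0,0,0,8],
  [8,-30,0,0,0,0,8],
  [8,-30,0,0,0,0,8],
  [8,-30,0,0,0,0,8],
  [8,-30,0,0,0,0,8],
  [8,-30,0,0,0,0,8],
  [8,-30,0,0,0,0,8],
  [8,-30,0,0,0,0,8],
])

```text
time: 5.48
tcp_pos: [0.5177, -0.0305, 0.2903]
eef_rot: [-3.14, -0.003, 0.292]
wrist_force: [0.8, -0.2, -0.9]
finger_gap: 0.166
grip_force: 30.0
```

>>> jog_arm([
  [9,-30,0,0,0,0,8],
  [8,-24,0,0,0,0,8],
  [4,-13,0,0,0,0,8],
  [0,0,0,0,0,0,8],
  [0,0,0,0,0,0,8],
])

```text
time: 5.9
tcp_pos: [0.5188, 0.0385, 0.2903]
eef_rot: [-3.14, -0.002, 0.293]
wrist_force: [-0.0, 0.2, -1.1]
finger_gap: 0.167
grip_force: 30.0
```

```bash
python3 - <<'E'
from h import *
np.set_printoptions(precision=4,suppress=True)
rel([.518,.038,.179])
ims={}
for n in ["scene","top","wrist"]:
    im,d=env.get_image(n); ims[n]=im; np.savez(n+"2.npz",im=im,d=d,T=cal(n)[3])
    for q in ["pestle","beaker","mortar","band"]:
      for s in env.landmark_of(n,q)[:2]:
        r,c=s["point"]; print(n,q,round(s["confidence"],2),round(c*640),round(r*400),atz(n,c*640,r*400,0),atz(n,c*640,r*400,.149))
    p=env.state()["tcp_pos"]; print(proj(n,p-[0,0,.144]))
A=cv2.resize(ims["scene"][60:220,250:420],(510,480),interpolation=cv2.INTER_CUBIC)
save(A,"s2.png"); save(ims["wrist"],"w2.png")
E
```

```text
t 5.9 tcp [0.5188 0.0385 0.2903] rot [-3.14  -0.002  0.293] F [-0.    0.23 -1.09] | tool mm [ -1.1   0.4 111.3] rotvec [-0.0012 -0.002   0.    ]
scene pestle 0.6 162 224 [ 0.4447 -0.295   0.    ] [ 0.5699 -0.2873  0.149 ]
scene pestle 0.27 212 244 [ 0.5477 -0.2243  0.    ] [ 0.6499 -0.2323  0.149 ]
scene beaker 0.76 314 186 [0.5268 0.0337 0.    ] [ 0.6337 -0.0318  0.149 ]
scene band 0.65 241 238 [ 0.5646 -0.1681  0.    ] [ 0.6631 -0.1886  0.149 ]
scene band 0.57 379 146 [0.5013 0.2407 0.    ] [0.6138 0.129  0.149 ]
(np.float64(312.99372801989665), np.float64(135.54588962575582))
top pestle 0.69 454 282 [ 0.4462 -0.2927  0.    ] [ 0.4382 -0.2441  0.149 ]
top mortar 0.66 242 203 [0.5243 0.2083 0.    ] [0.5021 0.1658 0.149 ]
top band 0.45 408 216 [ 0.5691 -0.1701  0.    ] [ 0.5388 -0.1438  0.149 ]
top band 0.33 427 227 [ 0.5548 -0.2161  0.    ] [ 0.5271 -0.1815  0.149 ]
(np.float64(310.83795818636713), np.float64(207.71681895714136))
wrist pestle 0.65 322 185 [0.4863 0.0322 0.    ] [0.5204 0.0411 0.149 ]
wrist pestle 0.59 490 252 [ 0.4534 -0.2983  0.    ] [ 0.498  -0.1844  0.149 ]
wrist mortar 0.72 221 131 [0.5248 0.2157 0.    ] [0.5467 0.1664 0.149 ]
wrist band 0.45 217 134 [0.5191 0.2217 0.    ] [0.5428 0.1705 0.149 ]
(np.float64(324.48311264681894), np.float64(186.42134995820695))
```

View pics/s2.png

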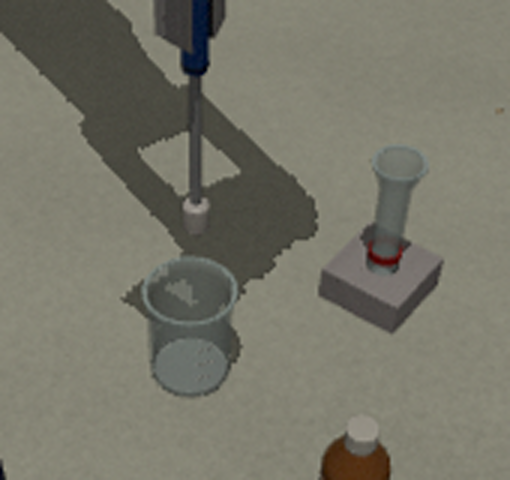

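View pics/w2.png

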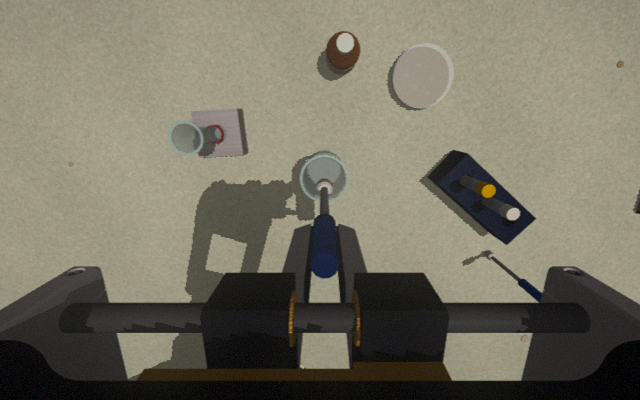

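The head is at wrist pixel (324,187), over the beaker whose rim centre is about (324,177). The mortar mouth is at (187,137) and the red band at (215,134), low on the tube just above the block. Dipping now.

>>> jog_arm([
  [0,0,18,0,0,0,8],
  [0,0,22,0,0,0,8],
  [0,0,22,0,0,0,8],
  [0,0,22,0,0,0,8],
  [0,0,18,0,0,0,8],
  [0,0,10,0,0,0,8],
  [0,0,0,0,0,0,8],
  [0,0,0,0,0,0,8],
])

```text
time: 7.32
tcp_pos: [0.519, 0.0386, 0.1783]
eef_rot: [-3.14, -0.002, 0.292]
wrist_force: [0.3, -0.2, -1.1]
finger_gap: 0.163
grip_force: 30.0
```

>>> jog_arm([
  [0,0,0,0,0,0,8],
  [0,0,0,0,0,0,8],
])

```text
time: 7.48
tcp_pos: [0.52, 0.0385, 0.1801]
eef_rot: [-3.141, -0.005, 0.292]
wrist_force: [-0.1, 0.1, -1.4]
finger_gap: 0.165
grip_force: 30.0
```

```bash
python3 - <<'E'
from h import *
np.set_printoptions(precision=4,suppress=True)
rel([.525,.21,.30])
# mortar: block corners/edges from depth (plane z~0.03), rim from depth z~.13 ; all three cameras
for n in ["scene","top","wrist"]:
    z=np.load(n+"2.npz"); d=z["d"]; im=z["im"].astype(int); T=z["T"]; f,cx,cy,_,_=cal(n)
    V,U=np.mgrid[:400,:640]; C=np.stack([(U-cx)/f*d,-(V-cy)/f*d,-d],-1)
    W=(C-T[:3,3])@T[:3,:3]
    near=(d>0)&(abs(W[...,0]-.525)<.07)&(abs(W[...,1]-.21)<.07)
    b=near&(abs(W[...,2]-.03)<.004)
    if b.sum()>20:
        p=W[b][:,:2]*1000; r=cv2.minAreaRect(p.astype(np.float32)); print(n,"block",b.sum(),r)
    for lo,hi in [(.115,.14),(.04,.105)]:
        g=near&(W[...,2]>lo)&(W[...,2]<hi)
        if g.sum()>5: q=W[g]; print(n,"glass",lo,g.sum(),q.min(0),q.max(0),np.median(q,0))
    g=near&(im[...,0]>im[...,1]+35)&(im[...,0]>im[...,2]+35)
    if g.sum(): q=W[g]; vs,us=np.where(g); print(n,"red",g.sum(),us.min(),us.max(),vs.min(),vs.max(),us.mean(),vs.mean(),q.min(0),q.max(0),np.median(q,0))
E
```

```text
t 7.48 tcp [0.52   0.0385 0.1801] rot [-3.141 -0.005  0.292] F [-0.11  0.14 -1.38] | tool mm [  54.7 -162.9 -119.5] rotvec [-0.0008 -0.0052  0.    ]
scene block 503 ((525.199462890625, 210.54881286621094), (70.82674407958984, 71.08613586425781), 20.628795623779297)
scene glass 0.115 208 [0.5035 0.1915 0.1153] [0.5458 0.2327 0.1312] [0.5216 0.2139 0.1251]
scene glass 0.04 238 [0.5132 0.1977 0.0402] [0.5388 0.2216 0.1039] [0.5331 0.2033 0.0718]
scene red 35 373 383 141 148 377.85714285714283 145.4857142857143 [0.5187 0.1977 0.0356] [0.5383 0.2192 0.0502] [0.5344 0.2034 0.044 ]
top block 482 ((518.1737670898438, 210.01910400390625), (56.16825485229492, 71.01614379882812), 22.10167121887207)
top glass 0.115 59 [0.5054 0.2105 0.1232] [0.5373 0.2332 0.1336] [0.5188 0.2273 0.1295]
top glass 0.04 6 [0.5127 0.2107 0.0458] [0.5153 0.2195 0.0635] [0.5139 0.214  0.0479]
wrist block 1618 ((524.9193115234375, 211.0012664794922), (70.0010986328125, 71.22674560546875), 19.916566848754883)
wrist glass 0.115 684 [0.5045 0.1907 0.1151] [0.5454 0.2317 0.1321] [0.5217 0.2185 0.1287]
wrist glass 0.04 490 [0.5148 0.1977 0.0402] [0.538  0.2214 0.1049] [0.5268 0.2037 0.082 ]
wrist red 53 208 222 125 143 217.83018867924528 132.22641509433961 [ 0.5023  0.1978 -0.0017] [0.538  0.2256 0.0684] [0.5323 0.2024 0.047 ]
```

>>> jog_arm([
  [0,0,-15,0,0,0,8],
  [0,0,-25,0,0,0,8],
  [0,0,-25,0,0,0,8],
  [0,0,-25,0,0,0,8],
  [0,0,-20,0,0,0,8],
  [0,0,-10,0,0,0,8],
  [6,-18,0,0,0,0,8],
  [9,-27,0,0,0,0,8],
])

```text
time: 8.15
tcp_pos: [0.5211, 0.0844, 0.3002]
eef_rot: [-3.142, -0.005, 0.288]
wrist_force: [0.4, -0.2, -1.3]
finger_gap: 0.166
grip_force: 30.0
```

>>> jog_arm([
  [9,-27,0,0,0,0,8],
  [9,-27,0,0,0,0,8],
  [9,-27,0,0,0,0,8],
  [8,-24,0,0,0,0,8],
  [4.5,-13.5,0,0,0,0,8],
  [0,0,0,0,0,0,8],
  [0,0,0,0,0,0,8],
])

```text
time: 8.73
tcp_pos: [0.524, 0.2103, 0.2985]
eef_rot: [-3.141, -0.001, 0.293]
wrist_force: [0.4, -0.3, -1.2]
finger_gap: 0.165
grip_force: 30.0
```

```bash
python3 - <<'E'
from h import *
np.set_printoptions(precision=4,suppress=True)
rel([.525,.211,.29]); p=env.state()["tcp_pos"]
ims={}
for n in ["scene","top","wrist"]:
    im,d=env.get_image(n); ims[n]=im; f,cx,cy,T,_=cal(n); np.savez(n+"3.npz",im=im,d=d,T=T,k=[f,cx,cy],tcp=p)
    V,U=np.mgrid[:400,:640]; W=(np.stack([(U-cx)/f*d,-(V-cy)/f*d,-d],-1)-T[:3,3])@T[:3,:3]
    near=(d>0)&(np.hypot(W[...,0]-p[0],W[...,1]-p[1])<.03)
    cam=-T[:3,:3].T@T[:3,3]; h=(cam-p)[:2]; h/=np.linalg.norm(h)
    print(n,"cam",cam, "tip pred",proj(n,p-[0,0,.144]),"rim pred",proj(n,[.525,.211,.13]))
    for nm,lo,hi,rad in [("head",.157,.176,.009),("rod",.183,.275,.004)]:
        g=near&(W[...,2]>lo)&(W[...,2]<hi)
        if g.sum()<4: print(nm,"none");continue
        for a,b in ([(lo,hi)] if nm=="head" else [(lo,.21),(.21,.24),(.24,hi)]):
            q=W[g&(W[...,2]>a)&(W[...,2]<b)]
            if len(q)>3: print(" ",nm,len(q),"z",q[:,2].mean(),"xy med",np.median(q[:,:2],0),"axis est",np.median(q[:,:2],0)-h*rad*.8)
A=cv2.resize(ims["scene"][50:180,330:430],(400,520),interpolation=cv2.INTER_CUBIC)
B=cv2.resize(ims["wrist"][110:240,274:374],(400,520),interpolation=cv2.INTER_CUBIC)
save(np.hstack([A,B]),"m3.png")
E
```

```text
t 8.73 tcp [0.524  0.2103 0.2985] rot [-3.141 -0.001  0.293] F [ 0.41 -0.29 -1.24] | tool mm [ 1.2 -0.3  8.5] rotvec [-0.0009 -0.0014  0.    ]
scene cam [ 1.0061 -0.2603  0.6682] tip pred (np.float64(383.87897892000325), np.float64(104.09731399356572)) rim pred (np.float64(382.83720049816407), np.float64(113.43367451216224))
  head 65 z 0.16758381969252006 xy med [0.5321 0.2059] axis est [0.5269 0.2109]
  rod 44 z 0.19696047336012967 xy med [0.528  0.2093] axis est [0.5258 0.2115]
  rod 56 z 0.22529445242501858 xy med [0.5286 0.2088] axis est [0.5263 0.211 ]
  rod 69 z 0.2578816906730812 xy med [0.5284 0.2092] axis est [0.5262 0.2114]
top cam [ 0.4023 -0.0254  0.8199] tip pred (np.float64(221.85218792834718), np.float64(186.2411565834797)) rim pred (np.float64(225.35271594369), np.float64(188.72215416703887))
  head 40 z 0.16842579449652956 xy med [0.5227 0.2046] axis est [0.526 0.211]
  rod 26 z 0.19648003389567842 xy med [0.5248 0.2085] axis est [0.5262 0.2114]
  rod 37 z 0.22538681832511326 xy med [0.5251 0.2086] axis est [0.5266 0.2114]
  rod 39 z 0.255307072044496 xy med [0.5248 0.2086] axis est [0.5263 0.2114]
wrist cam [0.5991 0.2314 0.4778] tip pred (np.float64(323.3695766784323), np.float64(186.244676920965)) rim pred (np.float64(323.17691440002676), np.float64(180.8216216949363))
  head 54 z 0.16817336872873584 xy med [0.5341 0.2116] axis est [0.5271 0.2097]
  rod 49 z 0.1980003293949042 xy med [0.5295 0.2113] axis est [0.5264 0.2104]
  rod 70 z 0.2264704697202261 xy med [0.5297 0.2112] axis est [0.5266 0.2104]
  rod 97 z 0.25523169613329516 xy med [0.5298 0.2112] axis est [0.5268 0.2103]
```

View pics/m3.png

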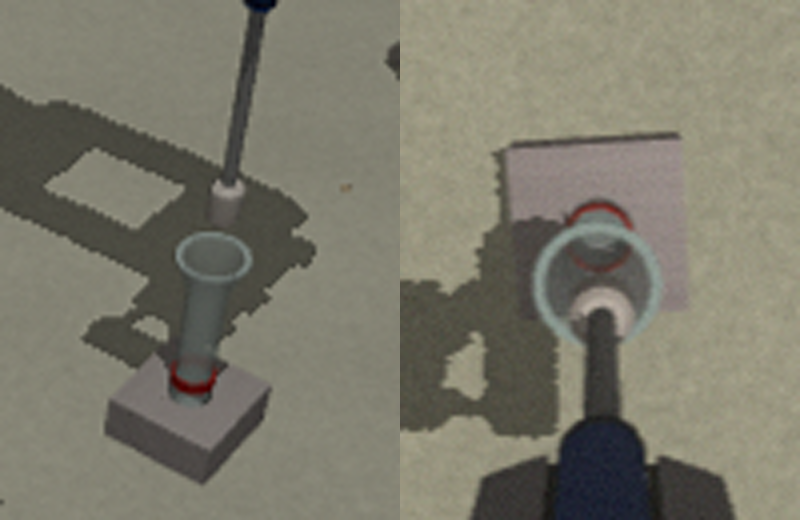

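The rod is vertical: its axis estimates agree within 0.5 mm along its length, about 1.4 mm in +x off the tube axis. The left half shows the head at (225,205) above the mouth at (213,258), with the band at (192,380). I'll shift and enter gently.

>>> jog_arm([
  [-1.3,-0.4,8,0,0,0,8],
  [0,0,10,0,0,0,8],
  [0,0,10,0,0,0,8],
  [0,0,6,0,0,0,8],
  [0,0,4,0,0,0,8],
  [0,0,4,0,0,0,8],
  [0,0,0,0,0,0,8],
])

```text
time: 9.47
tcp_pos: [0.5223, 0.2105, 0.2554]
eef_rot: [-3.14, -0.0, 0.292]
wrist_force: [0.9, 0.2, -2.0]
finger_gap: 0.167
grip_force: 30.0
```

>>> jog_arm([
  [0,0,3,0,0,0,8],
  [0,0,3,0,0,0,8],
  [0,0,3,0,0,0,8],
  [0,0,0,0,0,0,8],
])

```text
time: 9.8
tcp_pos: [0.5225, 0.2107, 0.247]
eef_rot: [-3.14, -0.001, 0.292]
wrist_force: [0.1, -0.3, -1.4]
finger_gap: 0.168
grip_force: 30.0
```

>>> jog_arm([
  [0,0,6,0,0,0,8],
  [0,0,8,0,0,0,8],
  [0,0,8,0,0,0,8],
  [0,0,6,0,0,0,8],
  [0,0,0,0,0,0,8],
])

```text
time: 10.22
tcp_pos: [0.5221, 0.2104, 0.2172]
eef_rot: [-3.14, 0.001, 0.292]
wrist_force: [0.7, -0.2, -1.8]
finger_gap: 0.167
grip_force: 30.0
```

>>> jog_arm([
  [0,0,8,0,0,0,8],
  [0,0,8,0,0,0,8],
  [0,0,8,0,0,0,8],
  [0,0,8,0,0,0,8],
  [0,0,8,0,0,0,8],
  [0,0,0,0,0,0,8],
])

```text
time: 10.72
tcp_pos: [0.5221, 0.2105, 0.177]
eef_rot: [-3.14, 0.001, 0.292]
wrist_force: [1.1, 0.6, -0.8]
finger_gap: 0.166
grip_force: 30.0
```

Expect the floor near TCP 0.159. Approaching in small steps.

>>> jog_arm([
  [0,0,6,0,0,0,8],
  [0,0,5,0,0,0,8],
  [0,0,3,0,0,0,8],
  [0,0,1,0,0,0,8],
  [0,0,0,0,0,0,8],
])

```text
time: 11.13
tcp_pos: [0.5227, 0.2108, 0.1643]
eef_rot: [-3.14, -0.002, 0.292]
wrist_force: [0.1, -0.4, -0.4]
finger_gap: 0.163
grip_force: 30.0
```

>>> jog_arm([
  [0,0,1,0,0,0,8],
  [0,0,1,0,0,0,8],
  [0,0,0,0,0,0,8],
])

```text
time: 11.38
tcp_pos: [0.5229, 0.2109, 0.1627]
eef_rot: [-3.14, -0.002, 0.292]
wrist_force: [0.7, -0.2, -0.1]
finger_gap: 0.165
grip_force: 30.0
```

>>> jog_arm([
  [0,0,1,0,0,0,8],
  [0,0,0,0,0,0,8],
])

```text
time: 11.55
tcp_pos: [0.5228, 0.2109, 0.1616]
eef_rot: [-3.14, -0.002, 0.292]
wrist_force: [0.1, 0.3, -0.6]
finger_gap: 0.167
grip_force: 30.0
```

>>> jog_arm([
  [0,0,1,0,0,0,8],
  [0,0,0.5,0,0,0,8],
  [0,0,0,0,0,0,8],
])

```text
time: 11.8
tcp_pos: [0.5228, 0.2109, 0.16]
eef_rot: [-3.14, -0.002, 0.292]
wrist_force: [-0.4, 0.4, -0.8]
finger_gap: 0.165
grip_force: 30.0
```

>>> jog_arm([
  [0,0,1,0,0,0,8],
  [0,0,0,0,0,0,8],
])

```text
time: 11.97
tcp_pos: [0.5229, 0.2109, 0.1592]
eef_rot: [-3.14, -0.002, 0.292]
wrist_force: [-0.1, -0.2, -0.7]
finger_gap: 0.164
grip_force: 30.0
```

>>> jog_arm([
  [0,0,0.5,0,0,0,8],
  [0,0,0,0,0,0,8],
])

```text
time: 12.13
tcp_pos: [0.523, 0.2109, 0.1592]
eef_rot: [-3.14, -0.003, 0.292]
wrist_force: [-0.9, -0.4, 2.3]
finger_gap: 0.164
grip_force: 30.0
```

Contact seems to begin at 0.159. Adding a little more push.

>>> jog_arm([
  [0,0,0.5,0,0,0,8],
  [0,0,0,0,0,0,8],
])

```text
time: 12.3
tcp_pos: [0.5231, 0.2109, 0.1591]
eef_rot: [-3.14, -0.003, 0.292]
wrist_force: [-0.7, -0.3, 4.2]
finger_gap: 0.167
grip_force: 30.0
```

>>> jog_arm([
  [0,0,0.5,0,0,0,8],
  [0,0,0,0,0,0,8],
  [0,0,0,0,0,0,8],
])

```text
time: 12.55
tcp_pos: [0.5232, 0.211, 0.1591]
eef_rot: [-3.14, -0.004, 0.292]
wrist_force: [-1.5, -0.0, 5.2]
finger_gap: 0.164
grip_force: 30.0
```

```bash
python3 - <<'E'
from h import *
np.set_printoptions(precision=4,suppress=True)
rel([.523,.211,.2])
n="scene"; z=np.load("scene3.npz"); im=z["im"].astype(int); ax=np.array([.525,.211])
cam=-z["T"][:3,:3].T@z["T"][:3,3]; h=cam[:2]-ax; h/=np.linalg.norm(h)
for nm in ["scene2.npz","scene3.npz"]:
    im=np.load(nm)["im"].astype(int); red=im[...,0]-np.maximum(im[...,1],im[...,2])
    prof=red[134:156,374:382]; print(nm); print(prof)
for zz in [.03,.035,.04,.045,.05,.055]:
    print(zz,proj(n,np.r_[ax+h*.013,zz]),proj(n,np.r_[ax-h*.013,zz]))
for n in ["top","wrist"]:
    z=np.load(n+"2.npz"); im=z["im"].astype(int); red=im[...,0]-np.maximum(im[...,1],im[...,2]); ys,xs=np.where(red[110:220,190:260]>25); print(n,ys.min()+110 if len(ys) else 0,len(ys))
for s in env.landmark_of("scene","band")[:2]: print(s)
E
```

```text
t 12.55 tcp [0.5232 0.211  0.1591] rot [-3.14  -0.004  0.292] F [-1.54 -0.05  5.17] | tool mm [ -0.   -0.1 -40.9] rotvec [-0.0018 -0.0039  0.    ]
scene2.npz
[[  2  -1  -5  -5  -5  -5  -4  -4]
 [  0  -2  -5  -4  -6  -5  -4  -5]
 [  0  -6  -5  -4  -4  -5  -5  -5]
 [  0  -5  -5  -6  -5  -5  -5  -4]
 [ -1  -3   2  -1   2  -2  -3  -5]
 [  4   3   5   5   6   4   5   6]
 [ 12   6   7   4   5   6   6   6]
 [ 12   1   3  -2  -2   1   4   5]
 [ -2  -6  -4  -6  -4  -4  -2  -2]
 [ -3  -8  -7  -5  -7  -4  -5  -5]
 [ 48  18  -7  -7  -7  -9  -9 -10]
 [ 52  57  49  16  14  14  36  21]
 [ 59  72  58  48  48  48  63  54]
 [ 31  64  66  69  76  73  74  70]
 [ -2   0  17  35  37  38  39   5]
 [ -6  -5  -5  -4  -1  -1   1  -7]
 [ -4  -6  -6  -6  -7  -8  -5  -3]
 [  5   2  -3  -3  -5  -1  -1   4]
 [  7   6   5   4   4   5   5   6]
 [  6   4   7   6   6   4   6   7]
 [  5   5   7   7   4   7   7   5]
 [  6   8   5   6   4   6   7   7]]
scene3.npz
[[  1  -1  -3  -4  -4  -3  -7  -4]
 [  1  -2  -6  -4  -6  -5  -4  -5]
 [ -1  -3  -6  -4  -3  -4  -8  -4]
 [  1  -4  -4  -5  -6  -6  -5  -4]
 [ -2  -4   4   1   
[... 785 characters left out ...]
float64(149.19107291470488)) (np.float64(377.96316366214876), np.float64(141.65047283204578))
0.04 (np.float64(376.92765489285273), np.float64(147.6452453552637)) (np.float64(378.2312536080071), np.float64(140.09844518260843))
0.045 (np.float64(377.19704615561307), np.float64(146.08568411553742)) (np.float64(378.50168423438214), np.float64(138.53286685386848))
0.05 (np.float64(377.4688414650966), np.float64(144.51220535655094)) (np.float64(378.7744863302373), np.float64(136.95355960220667))
0.055 (np.float64(377.7430731460938), np.float64(142.92462194346632)) (np.float64(379.049691226905), np.float64(135.36034204411652))
top 115 25
wrist 125 67
{'point': [0.3563, 0.5894], 'confidence': 0.62}
```

Bottomed: contact at TCP 0.159 with about 5–6 N of push. The band's upper edge comes out at about 46.8 mm, so the tip should finish at about 57 mm, a rise of roughly 42 mm from the floor.

>>> jog_arm([
  [0,0,-3,0,0,0,8],
  [0,0,-6,0,0,0,8],
  [0,0,-8,0,0,0,8],
  [0,0,-8,0,0,0,8],
  [0,0,-8,0,0,0,8],
  [0,0,-6,0,0,0,8],
  [0,0,-3,0,0,0,8],
  [0,0,-1,0,0,0,8],
])

```text
time: 13.27
tcp_pos: [0.523, 0.2108, 0.2016]
eef_rot: [-3.14, -0.003, 0.292]
wrist_force: [0.9, -0.3, -0.4]
finger_gap: 0.165
grip_force: 30.0
```

>>> jog_arm([
  [0,0,0,0,0,0,8],
  [0,0,0,0,0,0,8],
  [0,0,0,0,0,0,8],
])

```text
time: 13.52
tcp_pos: [0.5227, 0.2108, 0.2002]
eef_rot: [-3.14, -0.002, 0.292]
wrist_force: [0.3, 0.0, -1.1]
finger_gap: 0.165
grip_force: 30.0
```

```bash
python3 - <<'E'
from h import *
np.set_printoptions(precision=4,suppress=True)
rel([.5232,.211,.2009]); p=env.state()["tcp_pos"]
F=[]
for i in range(3):
    im,d=env.get_image("scene"); F.append(np.r_[env.state()["wrist_force"],env.state()["moment"]])
print(np.array(F)); n="scene"
f,cx,cy,T,_=cal(n); V,U=np.mgrid[:400,:640]; W=(np.stack([(U-cx)/f*d,-(V-cy)/f*d,-d],-1)-T[:3,3])@T[:3,:3]
g=(d>0)&(abs(W[...,0]-.525)<.035)&(abs(W[...,1]-.211)<.035)&(abs(W[...,2]-.03)<.006); print("block z",np.median(W[g],0))
for n in ["wrist","top"]:
    im2,d2=env.get_image(n); f,cx,cy,T,_=cal(n); W=(np.stack([(U-cx)/f*d2,-(V-cy)/f*d2,-d2],-1)-T[:3,3])@T[:3,:3]
    for a,b in [(.145,.16),(.16,.18)]:
        g=(d2>0)&(np.hypot(W[...,0]-p[0],W[...,1]-p[1])<.012)&(W[...,2]>a)&(W[...,2]<b); print(n,a,g.sum(),np.median(W[g],0) if g.any() else "")
A=cv2.resize(im[85:175,340:420],(533,600),interpolation=cv2.INTER_CUBIC); save(A,"f.png")
o=[proj("scene",[.525,.211,z]) for z in (.057,.082)]; print(o,(np.array(o)-[340,85])*6.66)
E
```

```text
t 13.52 tcp [0.5227 0.2108 0.2002] rot [-3.14  -0.002  0.292] F [ 0.29  0.02 -1.09] | tool mm [ 0.6 -0.  -0.7] rotvec [-0.0021 -0.0016  0.    ]
[[ 0.4339 -0.4117 -0.8153 -0.0366 -0.0388 -0.0425]
 [ 0.3826  1.0441 -0.4479 -0.0089 -0.0394  0.012 ]
 [ 0.2317  0.0222 -0.3682 -0.0373 -0.0183 -0.0091]]
block z [0.5343 0.2024 0.0285]
wrist 0.145 47 [0.5281 0.2129 0.1532]
wrist 0.16 40 [0.5283 0.2125 0.165 ]
top 0.145 11 [0.5239 0.2096 0.1524]
top 0.16 7 [0.5233 0.2096 0.163 ]
[(np.float64(378.5127059870863), np.float64(138.469059668234)), (np.float64(379.9289817177853), np.float64(130.26994915614546))] [[256.4946 356.1039]
 [265.927  301.4979]]
```

View pics/f.png

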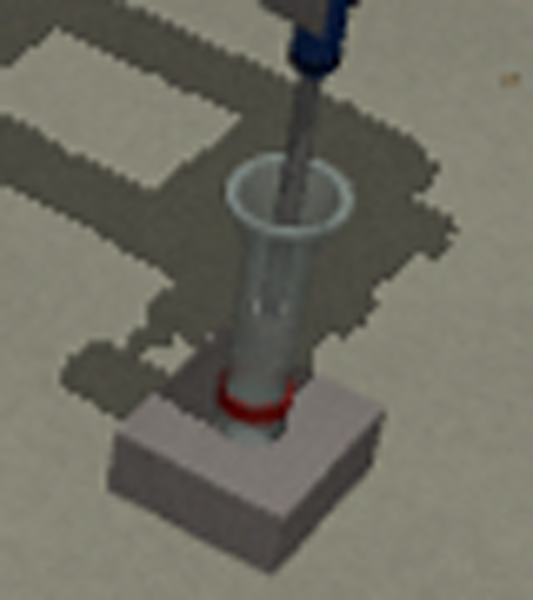

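The picture shows the rod hanging centrally in the mouth (295,200) with the band front at (255,405). The scene depth reads the block top about 1.5 mm low, so I'll raise 1.5 mm more and hold.

>>> jog_arm([
  [0,0,-1.5,0,0,0,8],
  [0,0,0,0,0,0,8],
  [0,0,0,0,0,0,8],
  [0,0,0,0,0,0,8],
  [0,0,0,0,0,0,8],
  [0,0,0,0,0,0,8],
])

```text
time: 14.27
tcp_pos: [0.5228, 0.2108, 0.2022]
eef_rot: [-3.14, -0.002, 0.292]
wrist_force: [0.6, 0.2, -0.3]
finger_gap: 0.164
grip_force: 30.0
```

```bash
python3 - <<'E'
from h import *
rel([.5232,.211,.2016]); print(env.sign_off())
E
```

```text
t 14.27 tcp [0.5228 0.2108 0.2022] rot [-3.14e+00 -2.00e-03  2.92e-01] F [ 0.58  0.23 -0.34] | tool mm [ 0.5 -0.1  0.6] rotvec [-0.002 -0.002  0.   ]
the job is handed in; nothing more can be done
None
```

The job is handed in at 14.3 s: the pestle was dipped in the beaker, pressed to the tube floor with about 5–6 N, then drawn up and held still with its lower end about 1 cm above the red band's upper edge (band height read to 1–2 mm; no verdict was returned).

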